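# Park the lid weight, test the catch, hold the slide store open

## Task

Someone needs to look into the slide store, a small grey case with a hinged cover. Lift the saddle-shaped steel weight off the cover and drape it over the bar of the rail beside the case, so that it hangs there by itself; then, before touching the catch knob, tug the cover gently upward by its black handle to learn whether the catch holds it, and if it does, let go and pull the knob away from the cover to release it, never forcing a caught cover. Raise the cover by the handle to about half open (45 degrees), leave the other things on the bench alone, and finish while still holding it open: the program ends with the gripper on the handle, as the cover would fall shut.

Things in the scene. Friction and masses are not known exactly. Their poses are not given: they have to be found in the camera images.
- case: Slide store: fixed grey case, 110 x 180 x 78 mm (its own x, y, z), origin under its centre, on the bench. x points away from the robot (to the hinge side), y to the robot's left, both turned a little by its yaw. Its top is 78 mm up. The cover is the part of the top from y = -90 to +43 mm; the strip from y = +43 to +90 mm is the fixed catch housing, with the release knob on it.
- cover (a joint): Hinge of the cover, rad: 0 shut, grows as it opens upward, 1.25 at most. The hinge line runs along the case's y through its x = +52 mm, z = 74 mm. The cover (0.25 kg) falls shut if let go at any angle. Caught, it has a little play and stops at 0.03 to 0.06 rad (do not pull it with over 40 N); free, it just rises. Whether it is caught at the start differs from run to run and cannot be seen from outside.
- handle (a point): Centre of the upper part of the black pull tab on the cover, where to pinch it. The tab is 14 mm thick along the case's y, 24 mm along x and stands 38 mm above the cover, its top 13 mm above this point: this point is 25 mm above the cover's top face and 87 mm from the hinge line horizontally when shut (case frame: x = -35, y = -22.5, z = 103 mm). Axes: those of the cover, so like the case's when shut, pitching with the cover as it opens.
- knob_grip (a point): Middle of the black release knob, an upright plate 10 mm thick along the case's y, 28 mm along x, which stands 31 mm above the catch housing; this point is 18.5 mm above the housing's top. Axes as the case's. Pulled 14 mm to the case's +y (away from the cover, against 2 to 4 N of friction) to its stop it withdraws the hidden bolt. Knob and bolt stay where they are left; there is no spring.
- knob (a joint): Travel of the release knob, m: 0 at rest, 0.014 fully pulled (only 0.010 or more surely frees the cover). It starts at 0 whether or not the cover is caught, as the hidden bolt has play behind it, so it does not tell if the cover is caught.
- saddle_center (a point): Centre of the loose steel saddle weight, 0.22 kg: an upside-down U of 5 mm plate, 50 mm long (own x, the way its channel runs), 44 mm wide outside and 34 mm inside (own y), 58 mm high (own z up), with a peaked roof whose inside ridge is 21 mm above this point. The leg ends are 29 mm below this point, the legs' upper ends 17 mm above it. At the start it stands on the cover astride the handle. Grasp it across its legs, along its y.
- rail: Fixed parking rail beside the case, to the robot's left: a level steel bar, 14 mm thick and 150 mm long, along the rail's own y on two posts. Origin on the bench under the bar's middle. End knobs and posts lie 60 mm and more from the middle.
- bar_mid (a point): Middle of the bar, on its centre line, 130 mm above the bench; y runs along the bar. With the saddle hung, its ridge rests on the bar, so the saddle's centre is about 14 mm below the bar's centre line.
- masks: Bystander: light-blue flat stack of folded masks, 58 x 77 x 11 mm, lying under the bar, origin under its centre.
- pot: Bystander: specimen pot, 51 mm wide, 62 mm high, behind the gap between case and rail.
- rinse: Bystander: small white bottle, 40 mm wide, 128 mm high, right of the microscope.
- tubes: Bystander: blue tube rack, 60 x 140 x 62 mm, at the left.
- timer: Bystander: bench timer, 24 x 66 x 66 mm, right of the reagent carton.
- pot2: Bystander: second specimen pot, far right.
- pen: Bystander: black pen, 136 mm long, lying left of the rail.

How it is judged:
On the way, in this order (a step that is already met when the one before it is completed fails the run):
1. the saddle hangs over the bar, let go, with the cover still shut (contact force between saddle and rail above 0.8 N and contact force between saddle and the fingers below 0.05 N and distance between saddle_center and bar_mid below 0.055 m and value of joint cover below 0.015 rad), for 0.2 s.
2. the cover is tugged up with the catch knob as it was found (value of joint cover above 0.02 rad and value of joint knob below 0.004 m), for 0.05 s.
At the end, for the whole second after the job is handed in: The cover is held by the fingers between 0.58 and 1.0 rad (33 to 57 degrees) open, and the saddle hangs by itself on the bar, within 55 mm of its middle and tilted less than 0.6 rad (value of joint cover between 0.58 and 1 rad and contact force between the fingers and cover above 0.5 N and contact force between saddle and cover below 0.05 N and contact force between saddle and rail above 0.8 N and contact force between saddle and the fingers below 0.05 N and distance between saddle_center and bar_mid below 0.055 m and angle between saddle's own z axis and vertical below 0.6 rad and linear speed of saddle below 0.1 m/s); the arm keeps its last pose, push and grip.
It fails at once if a caught cover is forced: its catch is loaded with over 45 N (contact force between bolt and cover above 45 N).
It fails at once if the saddle is dropped below the case's top (height (world z) of saddle_center below 0.07 m).
It fails at once if a bystander is moved more than 30 mm (distance of any of masks, pot, rinse, tubes, timer, pot2, pen from where it was at the start of the episode above 0.03 m).
It also fails if it takes over 67 s, if anything falls off the work surface, if the arm or the gripper's body presses on something with over 40 N, if the wrist force passes 120 N, or if a joint passes its speed limit or range.

## Robot

A 6-joint arm with a two-finger parallel gripper is mounted at the origin on a cart in front of the work surface, level with it; the furniture and walls round the work are solid. World frame = base frame: x ahead of the robot, y to its left, z up, the work surface at z = 0. Lengths are in m, angles in rad, forces in N, time in s.
With the tool pointing down it reaches from about 0.375 to 0.9 m from the base axis. Payload 3.1 kg.
Tool frame: the origin (TCP) lies at the very end of the fingers, on their centre line; the grasp point (between the pads) lies 19 mm behind it (manip.pinch_z is the distance from the TCP to the grasp point, in m); z points along the fingers, y is the direction in which the jaws open and shut (so a half turn about z gives the same grasp; the last joint's range is limited). The gripper opens to 85 mm and grips with 20 to 120 N. Pads are 22 mm wide; open, the fingers measure 114 mm over their backs; the gripper's body (76 mm by 85 mm) begins 54 mm behind the grasp point. The pads swing forward as they close: fully open they stand 13 mm farther back than shut.
Start: joints at [-1.407, 0.527, 1.433, -0, 1.181, -0.178], TCP at [0.21, -0.589, 0.231] pointing down, gripper open.
Joint ranges: [-3.08, 3.08], [-0.75, 2.2], [0.22, 2.44], [-1.43, 4.57], [0, 2.65], [-2.85, 2.85]. Speed limits (rad/s): [2.79, 2.79, 3.14, 3.14, 3.14, 3.14].

## Interface

Orientations are given as a unit quaternion [x, y, z, w].
In Python, from station import manip gives the robot as it stands.
- The arm moves only by the tool drive_tool, never from a script. Its argument "increments" is a list of rows, each a list of 7 numbers: the closure in counts, from 0 (fully open) to 255 (shut), then the shift along the tool's x, y, z in cm, then the turn, a rotation vector about the tool's x, y, z in rad. A call has 1 to 20 rows; each row is the pose to reach, as a shift and turn from the pose commanded when the call began, along the tool's axes at that moment; what a row does not reach only later rows make up. A row lasts 1/10 s, in which the tool goes at most 50 mm and 8.59 degrees, less where a joint would pass 70% of its speed; a pose out of reach is approached as far as the arm can. A call with a gripper value outside its range is refused whole. The fingers move at their own pace and stop on an object; "force" is the grip in N (left out, the last holds). Time passes only in rows, so rows that repeat a pose let the fingers close. It gives the time, the measured TCP pose, the force and the opening at its end, in the units of the state.
- manip.sense(): the state, without advancing time (a new reading comes with each control period).
- manip.snapshot(name): name is "scene" or "top" or "wrist"; returns the picture (400x640x3 uint8, red, green, blue); there is no depth.
- manip.camera_model(name): a dict with "mtx" (3x3 intrinsics, pixels), "cam_to_world" (4x4, takes a point from camera to world coordinates). Camera axes: x right, y down, z forward; pixel columns grow to the right and rows downward; lengths in m; the calibration is good to about 2 mm. The wrist camera is an equidistant fisheye: a pixel r from the principal point sees the ray r / f radians off the axis. A picture is of the moment at which its call begins: read the wrist's pose just before it. camera_model takes no time and is no camera call; for the wrist camera it gives the pose at the moment of the call.
- manip.sign_off(): hands the job in, once; it reports no verdict.
The state is a dict: "t": time; "q": joint angles; "qd": joint speeds; "tau": joint torques, N m; "tcp_pos": TCP position; "tool_rot": TCP orientation; "force": force on the tool from outside, world axes, zero at the start; "ft_torque": the same for the moment, N m; "finger_gap": opening from 0.0 (shut) to 1.0 (fully open).
Only numpy, scipy, OpenCV 4.12 (cv2) and the standard library are available. Lean on these libraries where they do the work, as an engineer would, in place of code of your own. Each camera call takes 0.05 s, during which the arm holds its last target. There are 200 camera calls.

## Working session

There is one attempt and no reset: what is moved stays moved. The work goes in short steps, Python scripts to look and compute and a tool call to move; the robot and the scene stay as the last step left them, time stands still between calls to the robot, and variables do not carry over. Pictures are saved under pics/ and viewed, about 8 in all and at most 12, crops included, and the job is handed in when it is done.

Besides the shell and the picture viewer there is one more tool, called as a command line: name --pt "numbers of a row" for each row, then --argument value for the rest. drive_tool: Moves the arm, as the interface text tells. Its arguments: {"type":"object","properties":{"increments":{"type":"array","items":{"type":"array","items":{"type":"number"}}},"force":{"type":"number"}},"required":["increments"]}

```bash
ls; mkdir -p pics
python3 - <<'E'
from station import manip
import cv2,numpy as np
for n in ("scene","top"):
    im=manip.snapshot(n); cv2.imwrite(f"pics/{n}0.png",im[:,:,::-1])
    m=manip.camera_model(n); print(n,np.round(m["mtx"],1).tolist(),np.round(m["cam_to_world"],3).tolist())
s=manip.sense();print(s["tcp_pos"],s["tool_rot"],manip.pinch_z)
E
```

```text
pics
scene [[376.5, 0.0, 324.0], [0.0, 376.5, 201.9], [0.0, 0.0, 1.0]] [[0.127, -0.701, 0.702, -0.297], [-0.992, -0.104, 0.076, 0.061], [0.02, -0.706, -0.708, 0.982], [0.0, 0.0, 0.0, 1.0]]
top [[513.4, 0.0, 327.1], [0.0, 513.4, 192.1], [0.0, 0.0, 1.0]] [[-0.242, -0.919, 0.312, 0.017], [-0.97, 0.231, -0.072, 0.287], [-0.006, -0.32, -0.947, 1.768], [0.0, 0.0, 0.0, 1.0]]
[ 0.20939612 -0.58818343  0.23042365] [ 9.85435494e-01  1.70046747e-01 -1.32849726e-07 -9.95083606e-04] 0.0187
```

View pics/scene0.png

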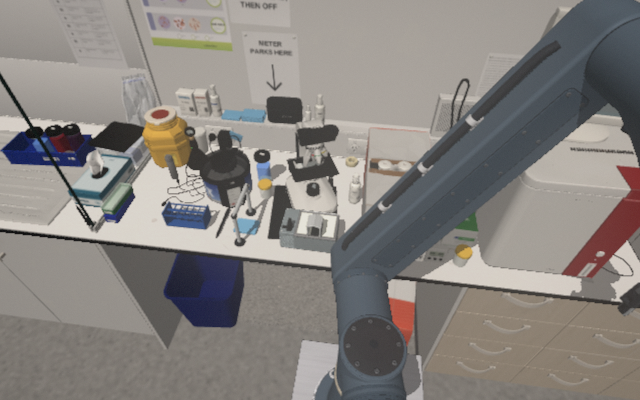

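View pics/top0.png

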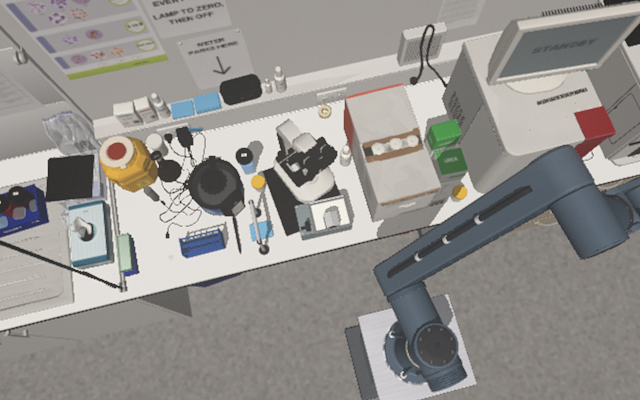

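The case sits near scene (310,230) and top (325,215), with the rail near scene (243,213) and top (260,228). I'll enlarge those areas.

Run:
```python
import cv2,numpy as np
a=cv2.imread("pics/scene0.png")[165:265,215:355]; b=cv2.imread("pics/top0.png")[165:265,235:375]
f=lambda i:cv2.resize(i,None,fx=5.6,fy=2.9*1.0,interpolation=cv2.INTER_CUBIC) if 0 else cv2.resize(i,None,fx=4,fy=4,interpolation=cv2.INTER_CUBIC)
a,b=f(a)[:, :],f(b)
a=a[:300]; b=b[:300] if 0 else b
cv2.imwrite("pics/crop0.png",np.vstack([a,b[100:400]]))
```

```text
(no output)
```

View pics/crop0.png

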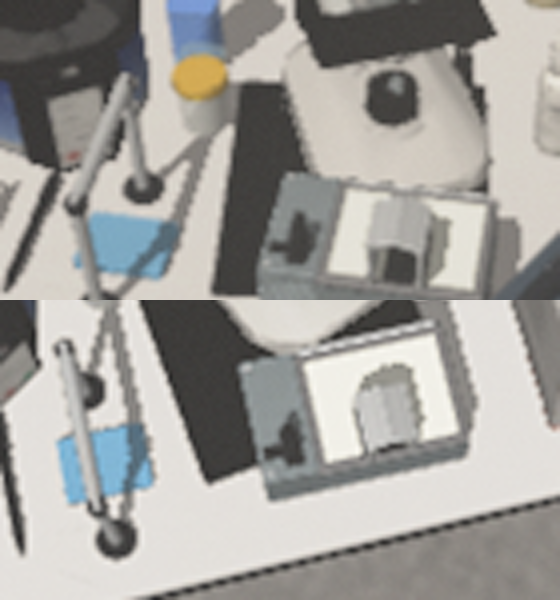

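```bash
cat > h.py <<'E'
import numpy as np, cv2
from station import manip
from scipy.spatial.transform import Rotation as R
def ray(m,fish,uv):
    K=m["mtx"];d=np.array([(uv[0]-K[0,2])/K[0,0],(uv[1]-K[1,2])/K[1,1]])
    if fish:
        r=np.linalg.norm(d); v=np.array([*(d/max(r,1e-9)*np.sin(r)),np.cos(r)])
    else: v=np.array([*d,1.])
    T=m["cam_to_world"]; v=T[:3,:3]@v
    return T[:3,3],v/np.linalg.norm(v)
def onz(m,fish,uv,z):
    o,v=ray(m,fish,uv); return (o+v*(z-o[2])/v[2])
def tri(rays):
    A=np.zeros((3,3));b=np.zeros(3)
    for o,v in rays:
        P=np.eye(3)-np.outer(v,v);A+=P;b+=P@o
    return np.linalg.solve(A,b)
def proj(m,fish,p):
    T=m["cam_to_world"];c=T[:3,:3].T@(np.asarray(p)-T[:3,3]);K=m["mtx"]
    if fish:
        n=np.hypot(c[0],c[1]);r=np.arctan2(n,c[2]);d=c[:2]/max(n,1e-9)*r
    else:d=c[:2]/c[2]
    return np.array([d[0]*K[0,0]+K[0,2],d[1]*K[1,1]+K[1,2]])
def delta(p,yaw=None):
    """tool-frame cm shift from current to world TCP p, and turn about tool z so that tool y is at world yaw (mod pi)"""
    s=manip.sense();r=R.from_quat(s["tool_rot"])
    d=r.inv().apply(np.asarray(p)-s["tcp_pos"])*100
    out=[np.round(d,2).tolist()]
    if yaw is not None:
        y=r.as_matrix()[:,1];cur=np.arctan2(y[1],y[0]);dy=(yaw-cur+np.pi/2)%np.pi-np.pi/2
        out.append(("turn about tool z",round(-dy,3),"q6",round(s["q"][5],3)))
    return out
E
python3 - <<'E'
from h import *
M={n:manip.camera_model(n) for n in("scene","top")}
S=lambda x,y:(215+x/4,165+y/4); T=lambda x,y:(235+x/4,165+(y-200)/4)
for nm,s,t in [("FL",S(285,175),T(242,365)),("nL",S(262,268),T(262,465)),("FR",S(495,200),T(435,322)),("nR",S(490,295),T(465,437))]:
    print(nm,onz(M["scene"],0,s,.078)[:2].round(3),onz(M["top"],0,t,.078)[:2].round(3))
for nm,s,t in [("barF",S(125,80),T(65,345)),("barN",S(75,203),T(97,508))]:
    print(nm,onz(M["scene"],0,s,.13)[:2].round(3),onz(M["top"],0,t,.13)[:2].round(3))
s=manip.sense();print(R.from_quat(s["tool_rot"]).as_matrix().round(3))
w=manip.camera_model("wrist");print(w["mtx"].round(1).tolist(),w["cam_to_world"].round(3).tolist())
E
```

```text
FL [0.549 0.277] [0.55  0.276]
nL [0.448 0.275] [0.46  0.279]
FR [0.547 0.102] [0.548 0.105]
nR [0.446 0.096] [0.442 0.106]
barF [0.589 0.418] [0.587 0.416]
barN [0.448 0.418] [0.444 0.418]
[[ 0.942  0.335 -0.   ]
 [ 0.335 -0.942  0.002]
 [ 0.    -0.002 -1.   ]]
[[309.7, 0.0, 317.2], [0.0, 309.7, 202.0], [0.0, 0.0, 1.0]] [[0.335, -0.909, -0.248, 0.272], [-0.942, -0.324, -0.086, -0.566], [-0.002, 0.262, -0.965, 0.373], [0.0, 0.0, 0.0, 1.0]]
```

drive_tool --pt "0 38.8 -43.5 -10 0 0 0.34" --pt "0 38.8 -43.5 -10 0 0 0.34" --pt "0 38.8 -43.5 -10 0 0 0.34" --pt "0 38.8 -43.5 -10 0 0 0.34" --pt "0 38.8 -43.5 -10 0 0 0.34" --pt "0 38.8 -43.5 -10 0 0 0.34" --pt "0 38.8 -43.5 -10 0 0 0.34" --pt "0 38.8 -43.5 -10 0 0 0.34" --pt "0 38.8 -43.5 -10 0 0 0.34" --pt "0 38.8 -43.5 -10 0 0 0.34" --pt "0 38.8 -43.5 -10 0 0 0.34" --pt "0 38.8 -43.5 -10 0 0 0.34" --pt "0 49.8 -71.4 -10 0 0 0.34" --pt "0 49.8 -71.4 -10 0 0 0.34" --pt "0 49.8 -71.4 -10 0 0 0.34" --pt "0 49.8 -71.4 -10 0 0 0.34" --pt "0 49.8 -71.4 -10 0 0 0.34" --pt "0 49.8 -71.4 -10 0 0 0.34" --pt "0 49.8 -71.4 -10 0 0 0.34"

```text
t: 2.0
tcp_pos: [0.4386, 0.2561, 0.3309]
tool_rot: [1.0, 0.005, -0.0, -0.001]
force: [0.2, -0.8, 0.1]
finger_gap: 0.999
```

```bash
cat > w.py <<'E'
import sys,pickle
from h import *
n=sys.argv[1]
m=manip.camera_model("wrist");im=manip.snapshot("wrist")
pickle.dump(m,open(f"pics/{n}.pkl","wb"));cv2.imwrite(f"pics/{n}.png",im[:,:,::-1])
s=manip.sense();print(s["t"],s["tcp_pos"].round(4),R.from_quat(s["tool_rot"]).as_matrix().round(3).tolist(),np.round(s["force"],2),s["finger_gap"])
E
python3 w.py w1
```

```text
2.05 [0.4386 0.2533 0.3307] [[1.0, 0.008, -0.001], [0.008, -1.0, -0.0], [-0.001, 0.0, -1.0]] [-0.2  -0.46 -0.15] 0.9991576090326115
```

View pics/w1.png

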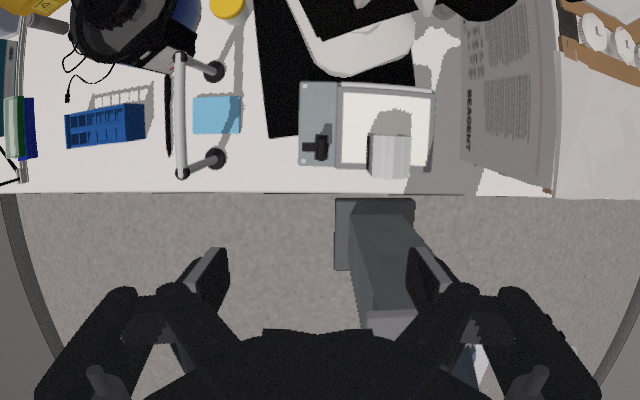

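The wrist view shows the case top corners at (299,82), (299,165) and (436,90). The saddle roof spans columns 369–410 and rows 137–178, the knob is at (317,148), and the bar runs (180,57)–(181,175).

Run:
```python
from h import *;import pickle
m=pickle.load(open("pics/w1.pkl","rb"))
for n,uv,z in [("FL",(299,82),.078),("NL",(299,166),.078),("FR",(436,90),.078),("NR",(432,172),.078),("barF",(180,57),.13),("barN",(181,175),.13),
 ("sadFL",(372,137),.126),("sadFR",(408,137),.126),("sadNL",(369,178),.126),("sadNR",(410,178),.126),("knob",(317,148),.109),("maskc",(217,115),.011)]:
    print(n,onz(m,1,uv,z)[:2].round(4))
im=cv2.imread("pics/w1.png")
cv2.imwrite("pics/w1c.png",np.hstack([cv2.resize(im[70:190,285:445],None,fx=3.2,fy=3.2,interpolation=cv2.INTER_CUBIC),cv2.resize(im[50:185,165:235][:120],None,fx=3.2,fy=3.2,interpolation=cv2.INTER_CUBIC)]))
```

```text
FL [0.5534 0.2807]
NL [0.4454 0.2803]
FR [0.5518 0.1015]
NR [0.4411 0.1016]
barF [0.5854 0.4181]
barN [0.4437 0.4205]
sadFL [0.487  0.1955]
sadFR [0.4888 0.1532]
sadNL [0.4398 0.1971]
sadNR [0.4409 0.1478]
knob [0.4717 0.2573]
maskc [0.5153 0.4105]
```

View pics/w1c.png

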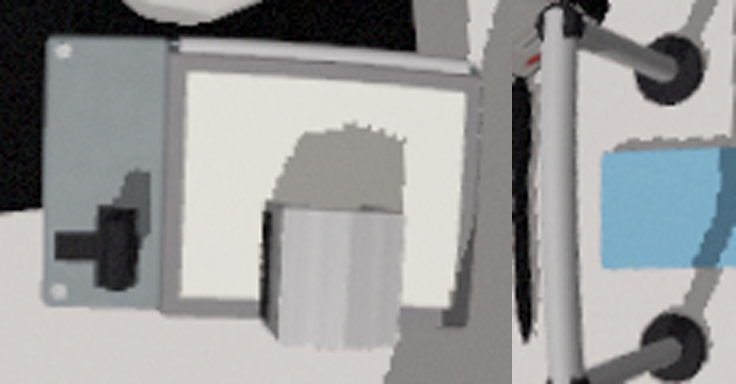

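drive_tool --pt "0 2.5 8.2 14 0 0 0" --pt "0 2.5 8.2 14 0 0 0" --pt "0 2.5 8.2 14 0 0 0" --pt "0 2.5 8.2 14 0 0 0" --pt "0 2.5 8.2 14 0 0 0" --pt "0 2.5 8.2 14 0 0 0" --force 40

```text
t: 2.65
tcp_pos: [0.4648, 0.1679, 0.1916]
tool_rot: [1.0, -0.0, -0.0, -0.0]
force: [-0.7, 0.4, 0.2]
finger_gap: 0.999
```

```bash
python3 w.py w2; python3 -c "
from h import *
print(delta([.464,.171,.092],np.pi/2-.0))
m=manip.camera_model('wrist')
for p in [(.464,.171,.128),(.464,.171,.092),(.464,.168,.116)]: print(proj(m,1,p))"
```

```text
2.7 [0.4652 0.1685 0.1922] [[1.0, 0.001, 0.002], [0.001, -1.0, 0.0], [0.002, -0.0, -1.0]] [ 0.1  -0.66  1.28] 0.9976983185370244
[[-0.13, -0.25, 10.02], ('turn about tool z', np.float64(0.001), 'q6', np.float64(1.691))]
[313.80063898 217.91793368]
[314.26037931 204.1763675 ]
[318.03287206 212.88062893]
```

View pics/w2.png

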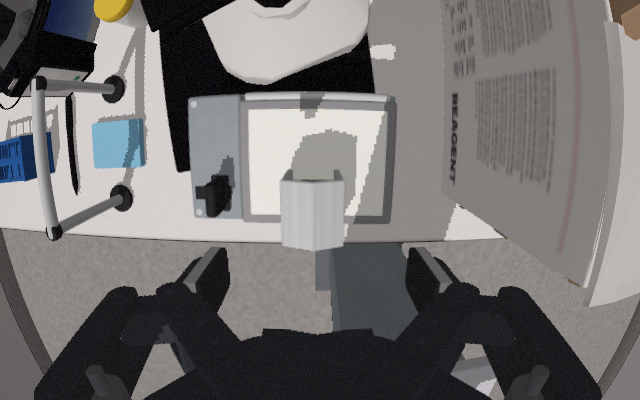

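The roof centre appears at about (313,214) and I predicted (314,218), so they agree. The finger path looks clear, so I'll descend and close.

drive_tool --pt "0 -0.1 -0.25 3.5 0 0 0" --pt "0 -0.1 -0.25 6.5 0 0 0" --pt "0 -0.1 -0.25 9 0 0 0" --pt "0 -0.1 -0.25 10 0 0 0" --pt "0 -0.1 -0.25 10 0 0 0" --pt "255 -0.1 -0.25 10 0 0 0" --pt "255 -0.1 -0.25 10 0 0 0" --pt "255 -0.1 -0.25 10 0 0 0" --pt "255 -0.1 -0.25 10 0 0 0" --pt "255 -0.1 -0.25 10 0 0 0" --pt "255 -0.1 -0.25 10 0 0 0" --pt "255 -0.1 -0.25 10 0 0 0" --force 40

```text
t: 3.9
tcp_pos: [0.4645, 0.1717, 0.0928]
tool_rot: [1.0, 0.001, 0.001, -0.0]
force: [-0.4, 0.5, 6.2]
finger_gap: 0.521
```

drive_tool --pt "255 0 0 -1 0 0 0" --pt "255 0 0 -3 0 0 0" --pt "255 0 0 -6 0 0 0" --pt "255 0 0 -9 0 0 0" --pt "255 0 0 -10.5 0 0 0" --pt "255 0 0 -10.5 0 0 0" --pt "255 1 -4 -10.5 0 0 0" --pt "255 2 -8 -10.5 0 0 0" --pt "255 3 -12 -10.5 0 0 0" --pt "255 4 -16 -10.5 0 0 0" --pt "255 5 -20 -10.5 0 0 0" --pt "255 5 -23 -10.5 0 0 0" --pt "255 5 -24.6 -10.5 0 0 0" --pt "255 5 -24.6 -10.5 0 0 0" --pt "255 5 -24.6 -10.5 0 0 0"

```text
t: 5.4
tcp_pos: [0.5122, 0.4161, 0.1953]
tool_rot: [1.0, 0.001, -0.001, 0.001]
force: [0.5, -0.9, -2.6]
finger_gap: 0.519
```

```bash
python3 w.py w3; python3 -c "
from h import *
m=manip.camera_model('wrist')
for p in [(.515,.4185,.13),(.585,.417,.13),(.445,.42,.13)]: print(proj(m,1,p))"
```

```text
5.45 [0.5125 0.4157 0.1956] [[1.0, 0.001, -0.002], [0.001, -1.0, -0.002], [-0.002, 0.002, -1.0]] [-0.94 -0.54 -2.82] 0.5163024549401768
[313.21457283 211.95315931]
[315.36198493 110.4055303 ]
[311.63187047 296.8080503 ]
```

View pics/w3.png

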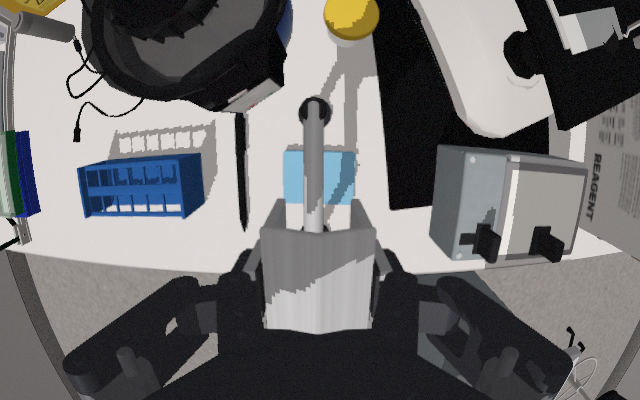

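The bar lies at column 313–315 under the saddle (~319), so I'll shift 2.5 mm left and lower.

drive_tool --pt "255 0.2 -0.25 0 0 0 0" --pt "255 0.2 -0.25 2 0 0 0" --pt "255 0.2 -0.25 4 0 0 0" --pt "255 0.2 -0.25 6 0 0 0" --pt "255 0.2 -0.25 7.5 0 0 0" --pt "255 0.2 -0.25 8.5 0 0 0" --pt "255 0.2 -0.25 9 0 0 0" --pt "255 0.2 -0.25 9.1 0 0 0" --pt "255 0.2 -0.25 9.1 0 0 0"

```text
t: 6.35
tcp_pos: [0.5155, 0.4202, 0.1059]
tool_rot: [1.0, 0.001, 0.0, -0.0]
force: [0.6, 0.6, -2.5]
finger_gap: 0.521
```

Not yet touching; going down slowly.

drive_tool --pt "255 0 0 0.2 0 0 0" --pt "255 0 0 0.3 0 0 0" --pt "255 0 0 0.4 0 0 0" --pt "255 0 0 0.4 0 0 0"

```text
t: 6.75
tcp_pos: [0.5153, 0.4201, 0.102]
tool_rot: [1.0, 0.001, 0.0, -0.0]
force: [-1.1, -0.5, 0.8]
finger_gap: 0.519
```

drive_tool --pt "255 0 0 0.1 0 0 0" --pt "255 0 0 0.1 0 0 0" --pt "130 0 0 0.1 0 0 0" --pt "100 0 0 0.1 0 0 0" --pt "60 0 0 0.1 0 0 0" --pt "30 0 0 0.1 0 0 0" --pt "30 0 0 0.1 0 0 0" --pt "30 0 0 0.1 0 0 0" --pt "30 0 0 -2 0 0 0" --pt "30 0 0 -5 0 0 0" --pt "30 0 0 -9 0 0 0" --pt "30 0 0 -13 0 0 0" --pt "30 0 0 -13 0 0 0"

```text
t: 8.05
tcp_pos: [0.5186, 0.4221, 0.2384]
tool_rot: [1.0, 0.001, 0.006, -0.003]
force: [0.6, 0.6, 0.2]
finger_gap: 0.877
```

```bash
python3 w.py w4
```

```text
8.1 [0.517  0.4211 0.2353] [[1.0, 0.002, 0.007], [0.002, -1.0, 0.004], [0.007, -0.004, -1.0]] [0.09 0.24 0.34] 0.8827202775572671
```

View pics/w4.png

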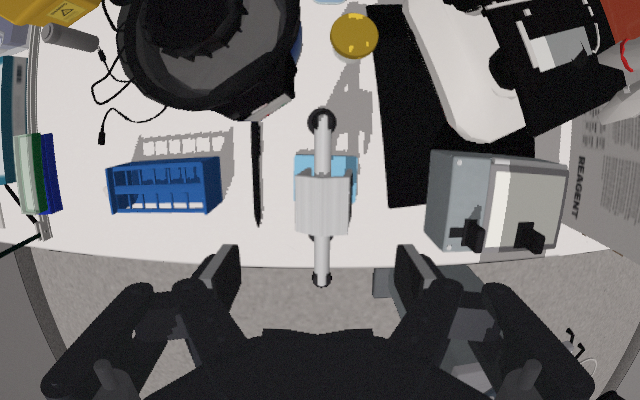

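The saddle hangs level on the bar, roof at about (323,205). Next, go above the handle.

drive_tool --pt "30 -1 -0.1 0 0 0 0" --pt "30 -2 4 0 0 0 0" --pt "30 -3 9 0 0 0 0" --pt "30 -4 14 0 0 0 0" --pt "30 -5 19 2 0 0 0" --pt "30 -5.4 23 4 0 0 0" --pt "30 -5.4 25.2 4 0 0 0" --pt "30 -5.4 25.2 4 0 0 0" --pt "30 -5.4 25.2 4 0 0 0" --force 25

```text
t: 9.0
tcp_pos: [0.4605, 0.1678, 0.1903]
tool_rot: [1.0, 0.0, -0.001, -0.0]
force: [0.4, 0.1, 1.0]
finger_gap: 0.882
```

```bash
python3 w.py w5; python3 -c "
from h import *
m=manip.camera_model('wrist')
Rz=R.from_euler('z',-.01).as_matrix();c=np.array([.498,.191,0])
for p in [(-.035,-.0225,.116),(-.047,-.0225,.116),(-.023,-.0225,.116),(-.055,.09,.078),(.055,.09,.078),(-.055,.043,.078),(.055,.043,.078),(.055,-.09,.078),(-.055,-.09,.078)]: print(p,proj(m,1,c+Rz@p).round(1))
im=cv2.imread('pics/w5.png');cv2.imwrite('pics/w5c.png',cv2.resize(im[70:260,170:410],None,fx=3,fy=3))"
```

```text
9.05 [0.461  0.1684 0.1907] [[1.0, 0.002, -0.001], [0.002, -1.0, 0.0], [-0.001, -0.0, -1.0]] [0.41 0.32 0.66] 0.8792976440636197
(-0.035, -0.0225, 0.116) [316.8 209.3]
(-0.047, -0.0225, 0.116) [316.6 224.8]
(-0.023, -0.0225, 0.116) [317.  193.3]
(-0.055, 0.09, 0.078) [193.6 216.6]
(0.055, 0.09, 0.078) [187.   93.9]
(-0.055, 0.043, 0.078) [242.4 217.7]
(0.055, 0.043, 0.078) [238.8  90.2]
(0.055, -0.09, 0.078) [399.7  92.3]
(-0.055, -0.09, 0.078) [392.9 219.3]
```

View pics/w5c.png

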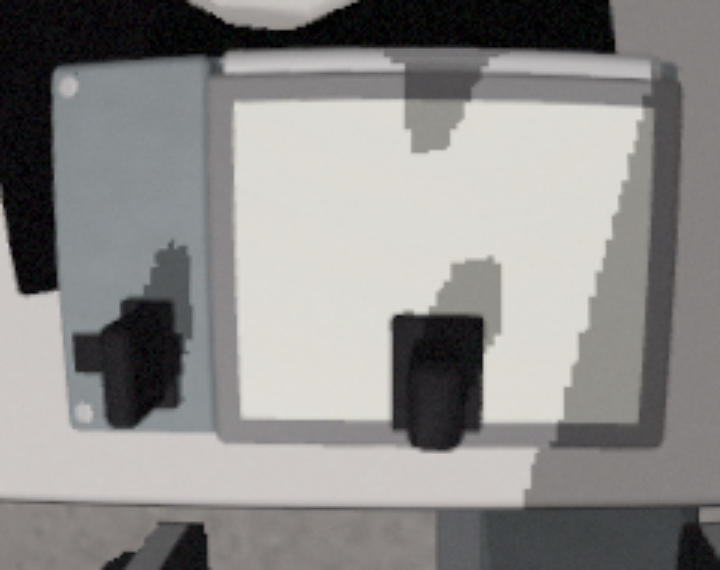

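The tab top is at about wrist pixel (316,205) and I predicted (317,209), so the handle is about (0.465, 0.1695). The knob top is at about (210,196). Descending on the handle.

drive_tool --pt "60 0.4 -0.1 3.5 0 0 0" --pt "60 0.4 -0.1 7 0 0 0" --pt "60 0.4 -0.1 9.5 0 0 0" --pt "60 0.4 -0.1 10.4 0 0 0" --pt "60 0.4 -0.1 10.4 0 0 0" --pt "255 0.4 -0.1 10.4 0 0 0" --pt "255 0.4 -0.1 10.4 0 0 0" --pt "255 0.4 -0.1 10.4 0 0 0" --pt "255 0.4 -0.1 10.4 0 0 0" --pt "255 0.4 -0.1 10.4 0 0 0" --pt "255 0.4 -0.1 10.4 0 0 0" --pt "255 0.4 -0.1 10.4 0 0 0" --pt "255 0.4 -0.1 10.4 0 0 0" --force 30

```text
t: 10.35
tcp_pos: [0.4662, 0.1695, 0.0884]
tool_rot: [1.0, -0.0, 0.001, -0.001]
force: [-1.3, 3.7, 6.6]
finger_gap: 0.158
```

```bash
python3 -c "
from h import *;import pickle
s=manip.sense();print(s['tcp_pos'],s['force'],s['finger_gap']*85)
m=pickle.load(open('pics/w5.pkl','rb'));print(onz(m,1,(210.3,195.7),.109))"
```

```text
[0.46622219 0.16953177 0.08841671] [-1.25766418  3.68299412  6.55480644] 13.434635044886852
[0.47092659 0.25072153 0.109     ]
```

drive_tool --pt "255 0 0 -0.15 0 0 0" --pt "255 0 0 -0.3 0 0 0" --pt "255 0 0 -0.4 0 0 0" --pt "255 0 0 -0.4 0 0 0"

```text
t: 10.75
tcp_pos: [0.4671, 0.1695, 0.091]
tool_rot: [1.0, -0.0, 0.001, -0.001]
force: [4.1, 5.4, -6.7]
finger_gap: 0.156
```

drive_tool --pt "255 0 0 -0.1 0 0 0" --pt "255 0 0 -0.2 0 0 0" --pt "255 0 0 -0.2 0 0 0"

```text
t: 11.05
tcp_pos: [0.4679, 0.1695, 0.0931]
tool_rot: [1.0, -0.0, 0.002, -0.001]
force: [5.5, 4.9, -7.1]
finger_gap: 0.158
```

Force hasn't risen much (7 N at 4.7 mm), so it's not clear yet. A bit more, with care.

drive_tool --pt "255 0 0 -0.1 0 0 0" --pt "255 0 0 -0.2 0 0 0" --pt "255 0 0 -0.2 0 0 0"

```text
t: 11.35
tcp_pos: [0.4687, 0.1695, 0.0951]
tool_rot: [1.0, -0.0, 0.003, -0.001]
force: [6.7, 3.6, -9.3]
finger_gap: 0.16
```

drive_tool --pt "255 0.05 0 -0.1 0 0 0" --pt "255 0.1 0 -0.2 0 0 0" --pt "255 0.1 0 -0.3 0 0 0" --pt "255 0.1 0 -0.3 0 0 0"

```text
t: 11.75
tcp_pos: [0.4699, 0.1695, 0.0981]
tool_rot: [1.0, -0.0, 0.003, -0.001]
force: [7.2, 4.1, -8.1]
finger_gap: 0.155
```

```bash
python3 w.py w6; python3 -c "
from h import *
im=cv2.imread('pics/w6.png');cv2.imwrite('pics/w6c.png',cv2.resize(im[60:300,190:450],None,fx=2.3,fy=2.3))
print(manip.sense()['ft_torque'])"
```

```text
11.8 [0.4699 0.1695 0.0981] [[1.0, -0.0, 0.006], [-0.0, -1.0, 0.002], [0.006, -0.002, -1.0]] [ 6.53  4.59 -7.22] 0.16001163867646812
[ 0.62140369 -0.70489906 -0.32977268]
```

View pics/w6c.png

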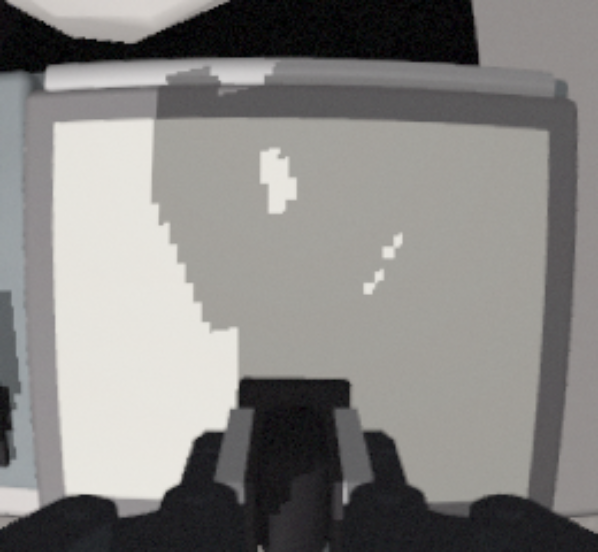

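At 9.7 mm lift (about 0.11 rad, beyond the 0.06 rad catch stop) the force is flat at 8 N with a firm grip, so the cover seems free. I'll follow the arc to 0.3 rad and check again.

drive_tool --pt "255 0.2 0 -0.35 0 0 0" --pt "255 0.4 0 -0.7 0 0 0" --pt "255 0.65 0 -1.05 0 0 0" --pt "255 0.95 0 -1.4 0 0 0" --pt "255 0.95 0 -1.4 0 0 0"

```text
t: 12.3
tcp_pos: [0.4771, 0.1694, 0.1118]
tool_rot: [1.0, -0.0, 0.001, -0.001]
force: [2.9, 4.5, -8.3]
finger_gap: 0.16
```

drive_tool --pt "255 0.45 0 -0.45 0 0 0" --pt "255 0.9 0 -0.9 0 0 0" --pt "255 1.4 0 -1.3 0 0 0" --pt "255 1.9 0 -1.7 0 0 0" --pt "255 2.4 0 -2.0 0 0 0" --pt "255 2.9 0 -2.3 0 0 0" --pt "255 3.4 0 -2.5 0 0 0" --pt "255 3.4 0 -2.5 0 0 0" --pt "255 3.4 0 -2.5 0 0 0"

```text
t: 13.2
tcp_pos: [0.5064, 0.169, 0.1373]
tool_rot: [1.0, 0.001, -0.004, 0.0]
force: [-5.4, 3.9, 1.8]
finger_gap: 0.155
```

```bash
python3 w.py w7; python3 -c "
from h import *
for n in ('scene','top'): cv2.imwrite(f'pics/{n}7.png',manip.snapshot(n)[:,:,::-1])
a=cv2.imread('pics/scene7.png')[165:265,215:355];b=cv2.imread('pics/w7.png')
a=cv2.resize(a,None,fx=2.8,fy=2.8,interpolation=cv2.INTER_CUBIC);cv2.imwrite('pics/c7.png',np.hstack([a,b[:280,140:540]]))"
```

```text
13.25 [0.5064 0.169  0.1373] [[1.0, 0.002, -0.008], [0.002, -1.0, -0.0], [-0.008, 0.0, -1.0]] [-4.9   4.27  1.77] 0.16284614331493336
```

View pics/c7.png

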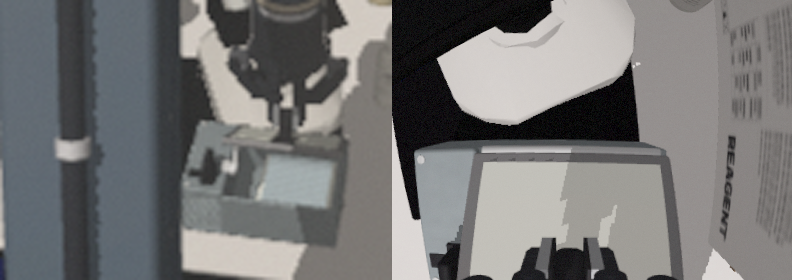

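The cover is open. The scene crop shows the box interior, and geometry gives about 0.71 rad. I'll settle, then take one last look at the saddle.

drive_tool --pt "255 0 0 0 0 0 0" --pt "255 0 0 0 0 0 0" --pt "255 0 0 0 0 0 0" --pt "255 0 0 0 0 0 0" --pt "255 0 0 0 0 0 0"

```text
t: 13.85
tcp_pos: [0.5064, 0.169, 0.1373]
tool_rot: [1.0, 0.001, -0.004, 0.0]
force: [-3.8, 4.5, 1.7]
finger_gap: 0.161
```

```bash
python3 -c "
from h import *
cv2.imwrite('pics/c8.png',cv2.resize(manip.snapshot('top')[165:265,235:375,::-1],None,fx=4,fy=4,interpolation=cv2.INTER_CUBIC))
s=manip.sense();print(s['tcp_pos'],s['force'],s['finger_gap'],abs(s['qd']).max())"
```

```text
[0.50638965 0.16901582 0.13730281] [-5.09889499  2.97552432  1.07814549] 0.15947166399113963 0.0025205703481769566
```

View pics/c8.png

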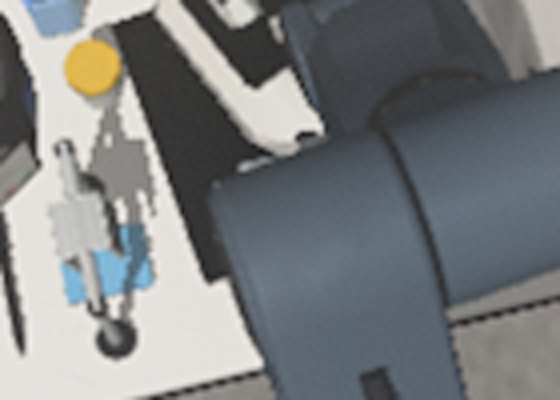

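The saddle is still on the bar near its middle, at crop (80,225), and the bystanders I can see haven't moved.

```bash
python3 -c "
from station import manip
print(manip.sign_off())"
```

```text
the job is handed in; nothing more can be done
None
```

I hung the saddle on the rail bar, tugged the cover and found it free. I then raised it to about 0.71 rad (41°) and handed the job in with the gripper still on the handle. Sign-off reports no verdict, so I don't know how it was judged.

- **Saddle:** the last top view shows it hanging near the middle of the bar. I judged its position and tilt by eye rather than measuring them.
- **Catch:** the cover rose past the 0.06 rad catch stop with the pull flat at 7–9 N, so I took it as not caught. I never touched the knob.
- **Cover angle:** the 0.71 rad is worked out from the tool position and my estimate of the hinge position, not measured directly. The grip-to-hinge distance came out 93 mm against 90 mm at the start, so the angle could be slightly off, but it should still be within the 0.58–1.0 rad band.
- **Final hold:** the arm was still, with the fingers 13–14 mm apart, which matches the 14 mm handle. The force on the tool was about 6 N.
- **Unexplained force:** the tool read about 6 N upward after closing on both the saddle and the handle. It may have been light fingertip contact with the cover, but it had no visible effect.
- **Bystanders:** those visible in the last view had not moved, but the arm hid the right side of the bench, so I couldn't check the items there.

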